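# Load a motor handpiece into its steriliser cradle

## Task

The oiled motor handpiece has drained standing on its tail. Lay it on its side in the cradle: tail against the sprung end stop, collar home behind the fork, bedded fully down, without slamming it in. Then lower the hold-down plate over the two posts until it rests flush on both shoulders, and leave the other things on the table undisturbed.

Things in the scene. Friction and masses are not known exactly. Their poses are not given: they have to be found in the camera images.
- motor_handpiece: Round surgical motor handpiece, bare metal and grey plastic, 172 mm long, 0.26 kg, upright on its flat tail at the start. Origin: centre of the tail face; +z along its axis to the nose. Along z: body 34 mm diameter (0 to 78 mm), knurled collar 46 (78-88), waist 24 (88-112), smooth grip sleeve 28 (112-165), short conical nose to 172. Centre of mass at z 66.
- cradle: Fixed perforated steel base, 124 (x) by 148 mm (y), that carries a V saddle, fork, end stop and two posts. Origin: centre of its underside on the table; z up. The cradle's axis runs along y at z 50 mm. The handpiece lies in it with its nose towards -y. V saddle: y +17 to -33 mm, 45 degree sides that fit the 34 mm body, top edges at z 45.
- cradle_home (a point): Where the centre of the handpiece's tail face is when home: x 0, y +30, z 50 mm in the cradle's frame. Then the handpiece's +z points along the cradle's -y, the collar's nose-side face bears on the fork's inner face and the tail has pushed the stop pad back 7 mm. Axes as the cradle's.
- cradle_fork (a point): Middle of the fork's slot on the cradle's axis: x 0, y -62, z 50 mm in the cradle's frame. The fork is an upright plate 8 mm thick (y -58 to -66) and 52 mm wide; its slot takes the waist: 27 mm wide, bottom at z 38, flared top at z 62. Past it the sleeve and nose overhang freely.
- cradle_posts (a point): Midpoint between the two post shoulders, at their height: x 0, y 0, z 69 mm in the cradle's frame. The posts stand at x +44 and -44 mm: 20 mm pillars with flat shoulders at z 69, above them 10 mm diameter pins with tapered tips up to z 89.
- stop_pad (a joint): Sprung end stop: round flat pad of 30 mm diameter on the cradle's axis, facing -y. 0 = fully out (face at y +23 mm in the cradle's frame); grows to 0.020 m as it is pushed back towards +y. Spring force 2 N at 0, 6 N at full travel. Behind it a bracket, top at z 67, y +64 to +68.
- hold_down: Steel hold-down plate, 124 (x) by 44 (y) by 5 mm, 0.18 kg, flat on the table at the start. Origin: centre of its underside; z up. Two 13 mm holes at x +44 and -44 mm, y 0. On top a bridge handle. Home: underside on both shoulders, its x along the cradle's x (either way round).
- hold_down_grip (a point): Middle of the bar of the plate's handle: 38 mm above the plate's underside. The bar runs along the plate's x, 64 mm long, 12 mm wide, 12 mm high. Axes as the plate's.
- oil_bottle: Small oil bottle, 40 mm diameter, 112 mm tall, upright; bystander, leave alone. Origin: centre of its underside.
- timer: Kitchen-style timer with three buttons, 60 by 62 by 20 mm, lying flat; bystander. Origin: centre of its underside.
- nylon_brush: Cleaning brush, 170 mm long (y), 13 mm wide, 24 mm high, lying on the table; bystander. Origin: centre of its underside.
There are look-alikes about, which are no part of the job. Leave any purple look-alike of the motor_handpiece alone.

How it is judged:
On the way, in this order (a step that is already met when the one before it is completed fails the run):
1. the handpiece lies in the cradle with its collar behind the fork, and is let go (distance between motor_handpiece and cradle_home below 0.009 m and angle between the z axis of motor_handpiece and the y axis of cradle, either way round below 0.1 rad and contact force between the fingers and motor_handpiece below 0.2 N), for 0.2 s.
2. the hold-down plate lies flush on both shoulders over the posts (distance between hold_down and cradle_posts below 0.005 m and z of hold_down in the frame of cradle below 0.0715 m and angle between the z axis of hold_down and the z axis of cradle, either way round below 0.04 rad), for 0.2 s.
At the end, for the whole second after the job is handed in: The handpiece lies at rest in the cradle with its tail centre within 5 mm of home and its axis within 0.06 rad of the cradle's; the hold-down plate lies at rest over both posts, its centre within 5 mm of the middle between the shoulders, no more than 2.5 mm above them and level within 0.04 rad (all of step 2 and distance between motor_handpiece and cradle_home below 0.005 m and angle between the z axis of motor_handpiece and the y axis of cradle, either way round below 0.06 rad and linear speed of each of motor_handpiece, hold_down below 0.02 m/s); the robot touches nothing.
It fails at once if the handpiece is slammed into the cradle (over 80 N between them) (contact force between motor_handpiece and cradle above 80 N).
It fails at once if the oil bottle is moved by more than 30 mm (distance of oil_bottle from where it was at the start of the episode above 0.03 m).
It fails at once if the timer is moved by more than 30 mm (distance of timer from where it was at the start of the episode above 0.03 m).
It fails at once if the brush is moved by more than 30 mm (distance of nylon_brush from where it was at the start of the episode above 0.03 m).
It also fails if it takes over 61 s, if anything falls off the work surface, if the arm or the gripper's body presses on something with over 40 N, if the wrist force passes 120 N, or if a joint passes its speed limit or range.

## Robot

A 6-joint arm with a two-finger parallel gripper is mounted at the origin on a cart in front of the work surface, level with it; the furniture and walls round the work are solid. World frame = base frame: x ahead of the robot, y to its left, z up, the work surface at z = 0. Lengths are in m, angles in rad, forces in N, time in s.
With the tool pointing down it reaches from about 0.35 to 0.775 m from the base axis. Payload 7.3 kg.
Tool frame: the origin (TCP) lies on the front face of the gripper's body, between the roots of the fingers; the fingertips stand ahead of it and the grasp point (between the pads) lies 47 mm ahead of it (finger_overhang is the z of the fingertips in the tool frame, in m); z points along the fingers, y is the line along which they close (so a half turn about z gives the same grasp; the last joint's range is limited). The gripper opens to 92 mm and grips with 3 to 60 N. Pads are 19 mm wide; open, the fingers measure 130 mm over their backs; the gripper's body (75 mm by 190 mm) begins 47 mm behind the grasp point.
Start: joints at [1.16, 0.342, 1.524, -0, 1.275, -0.146], TCP at [0.137, 0.507, 0.292] pointing down, gripper open.
Joint ranges: [-2.53, 2.53], [-0.77, 2.02], [0.04, 2.7], [-1, 4.14], [0.28, 2.66], [-3.11, 3.11]. Speed limits (rad/s): [2.57, 2.57, 3.14, 3.14, 3.14, 3.14].

## Interface

Orientations are given as [roll, pitch, yaw] about the fixed x, y, z axes, in that order (R = Rz(yaw) Ry(pitch) Rx(roll)).
In Python, from cell import * gives the robot as it stands. The module is installed in compiled form; this text tells all that it offers.
- The arm moves only by the tool arm_command, never from a script. Its argument "series" is a list of rows, each an object of numbers: "x", "y", "z": the shift along the tool's x, y, z in mm; "rx", "ry", "rz": the turn, a rotation vector about the tool's x, y, z in degrees. A call has 1 to 20 rows; each row is the pose to reach, as a shift and turn from the pose commanded when the call began, along the tool's axes at that moment; what a row does not reach only later rows make up. A row lasts 1/10 s, in which the tool goes at most 50 mm and 8.59 degrees, less where a joint would pass 70% of its speed; a pose out of reach is approached as far as the arm can. A call with a gripper value outside its range is refused whole. "hand" is the finger opening in mm, from 0 to 91.8, set as the call begins (left out, the last holds). The fingers move at their own pace and stop on an object; "squeeze" is the grip in N (left out, the last holds). Time passes only in rows, so rows that repeat a pose let the fingers close. It gives the time, the measured TCP pose, the force, the opening and the grip force at its end, in the units of the state.
- observe(): the state, without advancing time (a new reading comes with each control period).
- read_camera(name): name is "scene" or "top" or "wrist"; returns a dict with "pixels" (400x640x3 uint8, blue, green, red), "K" (3x3 intrinsics, pixels), "rvec" (rotation vector, rad) and "tvec" (3), from world to camera coordinates, as OpenCV has them. Camera axes: x right, y down, z forward; pixel columns grow to the right and rows downward; lengths in m; the calibration is good to about 2 mm. A picture is of the moment at which its call begins. There is no depth.
- hand_in(): hands the job in; it is judged then, once.
Trained networks look in a picture, given as the dict that the camera call returned (one of the last four; its "shot" number tells which), for a name from the list of things; names that differ only in an ending like _2 or _b are one class to them, and where a whole thing is asked for, a point or a joint stands for the part that bears it (a point fixed in the world has none). Each returns a list of dicts, best first, with "confidence" (0 to 1); they miss things now and then, are a little off and sometimes report something else, mostly with a low value. They report only what shows in the picture. A call takes as long as a camera call. They do not tell look-alikes from the thing itself.
- boxes_of(picture, query): "point" ([x, y, z] in m, in world coordinates, good to about 4 mm: the middle of the surface that is visible of it).
- trace(picture, query): "pixels" (400x640 bool, what is visible of it).
- mark_of(picture, query): "point" ([x, y, z] in m, in world coordinates, good to about 4 mm: a listed point, or the origin of a listed thing).
The state is a dict: "time": time; "qpos": joint angles; "qvel": joint speeds; "joint_efforts": joint torques, N m; "tool_pos": TCP position; "tool_rot": TCP orientation; "contact_force": force on the tool from outside, world axes, zero at the start; "torque": the same for the moment, N m; "opening": finger opening in m; "grip_force": force on a finger pad.
Only numpy, scipy, OpenCV 4.12 (cv2) and the standard library are available. Lean on these libraries where they do the work, as an engineer would, in place of code of your own. Each camera call takes 0.05 s, during which the arm holds its last target. There are 200 camera calls.

## Working session

There is one attempt and no reset: what is moved stays moved. The work goes in short steps, Python scripts to look and compute and a tool call to move; the robot and the scene stay as the last step left them, time stands still between calls to the robot, and variables do not carry over. Pictures are saved under pics/ and viewed, at most 10 in all, crops included, and the job is handed in when it is done.

Besides the shell and the picture viewer there is one more tool, called after "Emit:" by a JSON object that holds its "op" and its "data". arm_command: Moves the arm, as the interface text tells. Its arguments: {"type":"object","properties":{"series":{"type":"array"},"hand":{"type":"number"},"squeeze":{"type":"number"}},"required":["series"]}

```bash
mkdir -p pics
cat > h.py <<'E'
from cell import *
import numpy as np, cv2
from scipy.spatial.transform import Rotation as R
np.set_printoptions(precision=4,suppress=True)
def proj(p,P):
    return cv2.projectPoints(np.float64(P).reshape(-1,3),np.float64(p['rvec']),np.float64(p['tvec']),np.float64(p['K']),None)[0].reshape(-1,2)
def ray(p,uv,z):
    M=R.from_rotvec(np.ravel(p['rvec'])).as_matrix();t=np.ravel(p['tvec'])
    d=M.T@np.linalg.inv(p['K'])@np.array([uv[0],uv[1],1.]);c=-M.T@t
    return c+d*(z-c[2])/d[2]
E
python3 - <<'E'
from h import *
s=observe();print(s['time'],s['tool_pos'],s['tool_rot'],s['opening'],s)
for c in ['scene','top']:
    p=read_camera(c);cv2.imwrite(f'pics/{c}0.png',p['pixels'])
    M=R.from_rotvec(np.ravel(p['rvec'])).as_matrix();print(c,-M.T@np.ravel(p['tvec']),M[2])
    for q in ['motor_handpiece','cradle','cradle_home','cradle_fork','cradle_posts','hold_down','hold_down_grip','oil_bottle','timer','nylon_brush','stop_pad']:
        print(q,[(np.round(d['point'],3),round(d['confidence'],2)) for d in mark_of(p,q)])
E
```

```text
0.0 [0.1372 0.5064 0.2915] [-3.14   -0.0002  2.8769] 0.09197254067049483 {'time': 0.0, 'qpos': array([ 1.16  ,  0.3427,  1.525 , -0.    ,  1.2754, -0.146 ]), 'qvel': array([0.0026, 0.0006, 0.0011, 0.0016, 0.0011, 0.0008]), 'joint_efforts': array([  0.0011, -43.1254, -24.422 ,   0.0717,   0.0561,  -0.0001]), 'tool_pos': array([0.1372, 0.5064, 0.2915]), 'tool_rot': array([-3.14  , -0.0002,  2.8769]), 'contact_force': array([ 0.3831, -0.7016,  0.0789]), 'torque': array([-0.0372,  0.0152,  0.0402]), 'grip_force': 0.0, 'opening': 0.09197254067049483}
scene [ 0.1235 -0.4601  0.6408] [ 0.4441  0.6531 -0.6134]
motor_handpiece [(array([ 0.517, -0.09 , -0.   ]), 0.82), (array([0.461, 0.001, 0.001]), 0.79), (array([0.369, 0.027, 0.   ]), 0.67), (array([ 0.497,  0.42 , -0.002]), 0.67)]
cradle [(array([0.526, 0.245, 0.002]), 0.92)]
cradle_home [(array([0.519, 0.269, 0.046]), 0.59)]
cradle_fork [(array([0.526, 0.18 , 0.05 ]), 0.92), (array([0.405, 0.41 , 0.004]), 0.28)]
cradle_posts [(array([0.52 , 0.238, 0.072]), 0.82)]
hold_down [(array([ 0.61 , -0.008,  0.001]), 0.7)]
hold_down_grip [(array([ 0.612, -0.006,  0.039]), 0.73)]
oil_bottle [(array([ 0.691,  0.106, -0.   ]), 0.72)]
timer [(array([0.402, 0.41 , 0.006]), 0.86)]
nylon_brush [(array([0.704, 0.2  , 0.003]), 0.41)]Traceback (most recent call last):
  File "<stdin>", line 7, in <module>
ValueError: it knows: cradle, cradle_fork, cradle_home, cradle_posts, hold_down, hold_down_grip, motor_handpiece, nylon_brush, oil_bottle, timer
```

View pics/scene0.png

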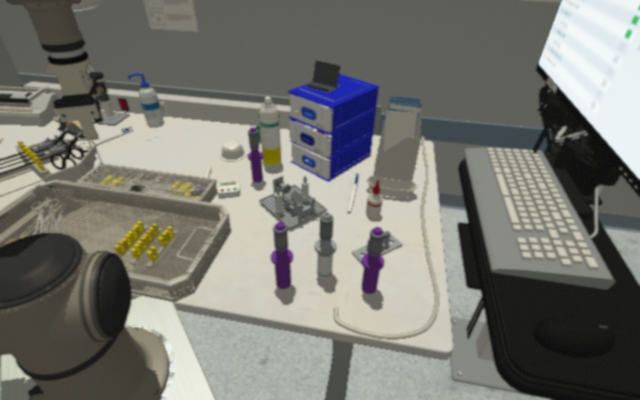

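Run:
```python
from h import *
p=read_camera('top');cv2.imwrite('pics/top0.png',p['pixels'])
M=R.from_rotvec(np.ravel(p['rvec'])).as_matrix();print(-M.T@np.ravel(p['tvec']),M)
for q in ['motor_handpiece','cradle','cradle_home','cradle_fork','cradle_posts','hold_down','hold_down_grip','oil_bottle','timer','nylon_brush']:
    print(q,[(np.round(d['point'],3),round(d['confidence'],2)) for d in mark_of(p,q)])
```

```text
[0.4054 0.1594 1.2976] [[-0.0107 -0.9999 -0.0072]
 [-0.9928  0.0115 -0.1188]
 [ 0.1189  0.0058 -0.9929]]
motor_handpiece [(array([ 0.457, -0.002, -0.002]), 0.76), (array([0.507, 0.423, 0.   ]), 0.63), (array([0.371, 0.028, 0.002]), 0.54), (array([ 0.52 , -0.092,  0.003]), 0.54), (array([0.692, 0.101, 0.001]), 0.44), (array([0.526, 0.183, 0.05 ]), 0.37)]
cradle [(array([0.521, 0.238, 0.004]), 0.85)]
cradle_home [(array([0.518, 0.27 , 0.047]), 0.63)]
cradle_fork [(array([0.525, 0.181, 0.05 ]), 0.79)]
cradle_posts [(array([0.519, 0.24 , 0.07 ]), 0.97)]
hold_down [(array([ 0.608, -0.008,  0.004]), 0.82), (array([0.407, 0.417, 0.006]), 0.52), (array([0.52 , 0.243, 0.066]), 0.34)]
hold_down_grip [(array([ 0.61 , -0.009,  0.038]), 0.94)]
oil_bottle [(array([0.688, 0.103, 0.004]), 0.62)]
timer [(array([0.411, 0.416, 0.002]), 0.6), (array([0.688, 0.104, 0.002]), 0.28)]
nylon_brush [(array([0.7  , 0.2  , 0.002]), 0.62)]
```

View pics/top0.png

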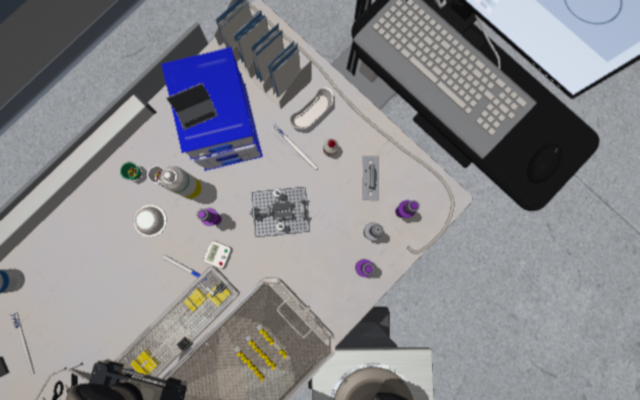

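The scene picture shows the grey handpiece at about (326,245). Purple look-alikes are at (282,255), (373,260) and (256,155), the cradle is at (293,205), and the plate is behind a purple one at (378,248). The top picture agrees: handpiece (373,232), cradle (280,211), plate (371,178). I'll pass over the cradle first for a wrist view.

```bash
cat >> h.py <<'E'
def frame(z,y):
    z=np.array(z,float);z/=np.linalg.norm(z);y=np.array(y,float);y-=z*(y@z);y/=np.linalg.norm(y)
    return np.c_[np.cross(y,z),y,z]
def rel(p,M,s=None):
    s=s or observe();R0=R.from_euler('xyz',s['tool_rot']).as_matrix()
    d=R0.T@(np.array(p)-s['tool_pos'])*1000;r=np.degrees(R.from_matrix(R0.T@M).as_rotvec())
    print('xyz',np.round(d,1),'rot',np.round(r,2),'rows>=',np.linalg.norm(d)/50,np.linalg.norm(r)/8.59)
E
python3 - <<'E'
from h import *
rel([.44,.2,.36],frame([0,0,-1],[1,0.08,0]))
E
```

```text
xyz [-372.3 -216.8  -67.8] rot [ 0.01 -0.   70.25] rows>= 8.72339133201725 8.178672955253349
```

Emit:
{"op": "arm_command", "data": {"series": [{"x": -372, "y": -217, "z": -68, "rz": 70}, {"x": -372, "y": -217, "z": -68, "rz": 70}, {"x": -372, "y": -217, "z": -68, "rz": 70}, {"x": -372, "y": -217, "z": -68, "rz": 70}, {"x": -372, "y": -217, "z": -68, "rz": 70}, {"x": -372, "y": -217, "z": -68, "rz": 70}, {"x": -372, "y": -217, "z": -68, "rz": 70}, {"x": -372, "y": -217, "z": -68, "rz": 70}, {"x": -372, "y": -217, "z": -68, "rz": 70}, {"x": -372, "y": -217, "z": -68, "rz": 70}, {"x": -372, "y": -217, "z": -68, "rz": 70}], "hand": 62}}

```text
invalid input
```

Run:
```python
from h import *
s=observe();print(s['time'],s['tool_pos'],s['tool_rot'],s['qpos'])
p=read_camera('wrist');cv2.imwrite('pics/w1.png',p['pixels'])
M=R.from_rotvec(np.ravel(p['rvec'])).as_matrix();print(-M.T@np.ravel(p['tvec']),M[2])
for q in ['motor_handpiece','cradle','cradle_home','cradle_fork','cradle_posts','hold_down','hold_down_grip']:
    print(q,[(np.round(d['point'],3),round(d['confidence'],2)) for d in mark_of(p,q)])
g=np.array([.459,-.0005,.13]);z=np.array([-.24,-.665,-.707]);M=frame(z,[.94,-.34,0])
rel(g-.147*M[:,2],M)
print(M)
```

```text
1.1 [0.1374 0.5067 0.2922] [3.1415 0.     2.8768] [ 1.16    0.342   1.5241  0.      1.2754 -0.146 ]
[0.0732 0.5246 0.3848] [ 0.2399 -0.0648 -0.9686]
motor_handpiece []
cradle []
cradle_home []
cradle_fork []
cradle_posts []
hold_down []
hold_down_grip []
xyz [-451.6 -301.8   58.3] rot [ 36.98 -34.1   89.31] rows>= 10.925549852054257 11.932337071892938
[[ 0.2405  0.9405 -0.24  ]
 [ 0.665  -0.3398 -0.6651]
 [-0.7071  0.0004 -0.7071]]
```

View pics/w1.png

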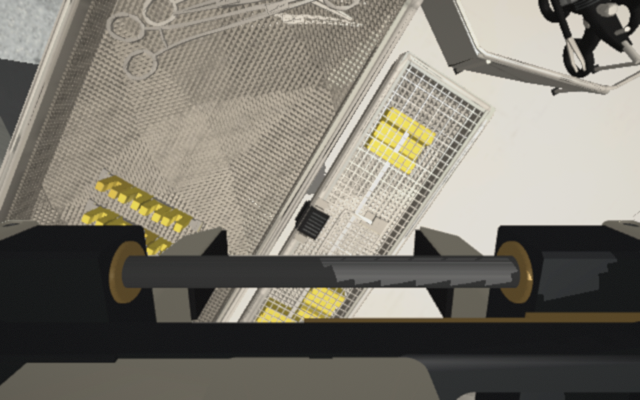

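The wrist picture shows only instrument trays, because the move was refused and the arm never left its start pose. I'll retry with all six keys in each row.

Emit:
{"op": "arm_command", "data": {"series": [{"x": -372, "y": -217, "z": -68, "rx": 0, "ry": 0, "rz": 70}, {"x": -372, "y": -217, "z": -68, "rx": 0, "ry": 0, "rz": 70}, {"x": -372, "y": -217, "z": -68, "rx": 0, "ry": 0, "rz": 70}, {"x": -372, "y": -217, "z": -68, "rx": 0, "ry": 0, "rz": 70}, {"x": -372, "y": -217, "z": -68, "rx": 0, "ry": 0, "rz": 70}, {"x": -372, "y": -217, "z": -68, "rx": 0, "ry": 0, "rz": 70}, {"x": -372, "y": -217, "z": -68, "rx": 0, "ry": 0, "rz": 70}, {"x": -372, "y": -217, "z": -68, "rx": 0, "ry": 0, "rz": 70}, {"x": -372, "y": -217, "z": -68, "rx": 0, "ry": 0, "rz": 70}, {"x": -372, "y": -217, "z": -68, "rx": 0, "ry": 0, "rz": 70}, {"x": -372, "y": -217, "z": -68, "rx": 0, "ry": 0, "rz": 70}], "hand": 62}}

```text
time: 2.6
tool_pos: [0.4398, 0.1995, 0.36]
tool_rot: [-3.141, -0.0, 1.654]
contact_force: [0.2, -0.1, -0.1]
opening: 0.062
grip_force: 0.0
```

Run:
```python
from h import *
s=observe();print(s['time'],s['tool_pos'],s['tool_rot'],s['qpos'])
p=read_camera('wrist');cv2.imwrite('pics/w2.png',p['pixels'])
M=R.from_rotvec(np.ravel(p['rvec'])).as_matrix();print(-M.T@np.ravel(p['tvec']),M[2])
for q in ['motor_handpiece','cradle','cradle_home','cradle_fork','cradle_posts','hold_down']:
    print(q,[(np.round(d['point'],4),round(d['confidence'],2)) for d in mark_of(p,q)])
g=np.array([.459,-.0005,.13]);z=np.array([-.24,-.665,-.707]);M=frame(z,[.94,-.34,0])
rel(g-.147*M[:,2],M)
```

```text
2.6 [0.4398 0.1995 0.36  ] [-3.1411 -0.0004  1.6535] [0.2667 0.2172 1.5088 0.0005 1.4161 0.1839]
[0.4342 0.2661 0.4526] [ 0.0202 -0.2465 -0.9689]
motor_handpiece [(array([ 0.4599, -0.0028,  0.0041]), 0.67), (array([ 0.3683,  0.0228, -0.0006]), 0.56)]
cradle [(array([ 0.5216,  0.2445, -0.001 ]), 0.76)]
cradle_home [(array([0.518 , 0.2726, 0.05  ]), 0.74)]
cradle_fork [(array([0.5251, 0.1835, 0.0538]), 0.74)]
cradle_posts [(array([0.5217, 0.2373, 0.0719]), 0.89)]
hold_down []
xyz [-107.8   46.2  126.3] rot [  9.71 -44.29  23.5 ] rows>= 3.446288862405774 5.945838771905534
```

View pics/w2.png

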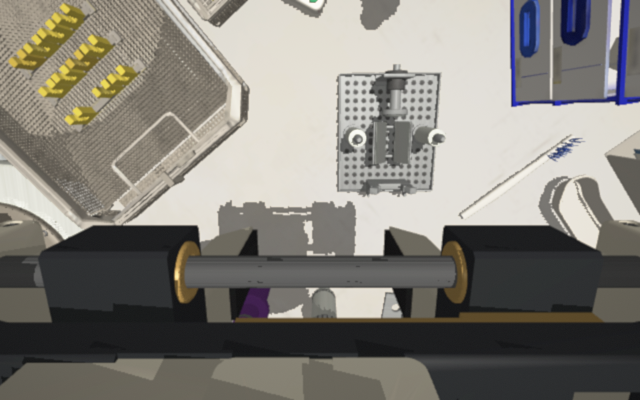

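The wrist picture shows the cradle clearly. The base corners are at about (337,73), (441,73), (433,190) and (338,190), the pins near (357,139) and (437,138), and the stop is at the top.

Run:
```python
from h import *
from scipy.optimize import least_squares
p=read_camera('wrist')
t=[d for d in trace(p,'cradle')][0]['pixels'].astype(np.uint8)
hull=cv2.convexHull(np.argwhere(t)[:,::-1].astype(np.int32)).reshape(-1,2)
print(cv2.approxPolyDP(hull,4,True).reshape(-1,2).tolist())
for z in (0,.006):
    c=[ray(p,u,z)[:2] for u in [(337,73),(441,73),(433,190),(338,190)]];c=np.array(c)
    print(z,c,c.mean(0),np.linalg.norm(c[0]-c[1]),np.linalg.norm(c[0]-c[3]),np.arctan2(*(c[1]-c[0])[::-1]),np.arctan2(*(c[2]-c[3])[::-1]))
a,b=ray(p,(357,139),.089),ray(p,(437,138),.089);print(a,b,(a+b)/2,np.linalg.norm(a-b),np.arctan2(*(b-a)[1::-1]))
# reprojection test
yaw=.08;o=np.array([.5213,.241,0]);Rz=R.from_euler('z',yaw).as_matrix()
P=np.array([[.062,.074,.004],[-.062,.074,.004],[-.062,-.074,.004],[.062,-.074,.004],[.044,0,.089],[-.044,0,.089],[0,-.062,.05],[0,.066,.067]])
print(proj(p,P@Rz.T+o))
im=p['pixels'][50:210,310:470];im=cv2.resize(im,None,fx=3.6,fy=3.6,interpolation=2);cv2.imwrite('pics/w2c.png',im)
```

```text
[[431, 191], [405, 197], [339, 192], [340, 73], [398, 65], [441, 74], [445, 140]]
0 [[0.4504 0.3123]
 [0.5798 0.3234]
 [0.5947 0.1741]
 [0.4662 0.1632]] [0.5228 0.2432] 0.12982358937037017 0.15000951990017256 0.0848712165569574 0.08464730929592207
0.006 [[0.4502 0.3117]
 [0.5778 0.3226]
 [0.5925 0.1753]
 [0.4658 0.1646]] [0.5216 0.2436] 0.12810334975037627 0.14802180471867077 0.08487121655695758 0.0846473092959224
[0.4743 0.2401 0.089 ] [0.5578 0.2482 0.089 ] [0.5161 0.2441 0.089 ] 0.083942595408456 0.09712292210457453
[[439.5454  75.5763]
 [339.5096  75.0618]
 [337.4681 191.2737]
 [429.5647 191.6898]
 [443.2985 142.1299]
 [359.7137 141.7299]
 [390.8434 190.7003]
 [400.6968  77.6301]]
```

View pics/w2c.png

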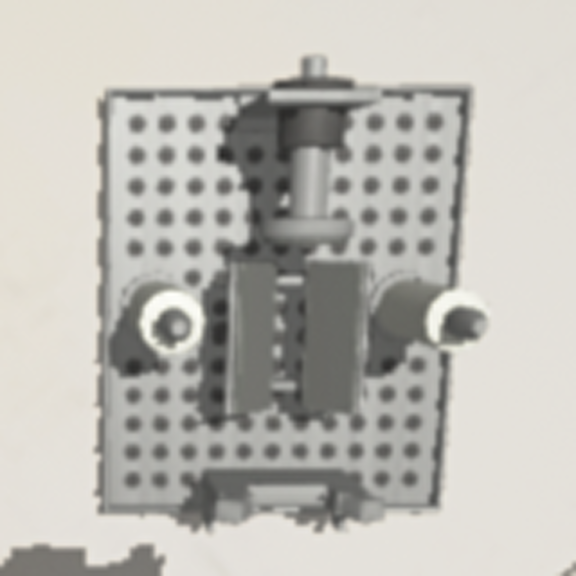

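Emit:
{"op": "arm_command", "data": {"series": [{"x": -108, "y": 46, "z": 126, "rx": 9.7, "ry": -44.3, "rz": 23.5}, {"x": -108, "y": 46, "z": 126, "rx": 9.7, "ry": -44.3, "rz": 23.5}, {"x": -108, "y": 46, "z": 126, "rx": 9.7, "ry": -44.3, "rz": 23.5}, {"x": -108, "y": 46, "z": 126, "rx": 9.7, "ry": -44.3, "rz": 23.5}, {"x": -108, "y": 46, "z": 126, "rx": 9.7, "ry": -44.3, "rz": 23.5}, {"x": -108, "y": 46, "z": 126, "rx": 9.7, "ry": -44.3, "rz": 23.5}, {"x": -108, "y": 46, "z": 126, "rx": 9.7, "ry": -44.3, "rz": 23.5}, {"x": -108, "y": 46, "z": 126, "rx": 9.7, "ry": -44.3, "rz": 23.5}]}}

```text
time: 3.85
tool_pos: [0.4947, 0.0967, 0.2336]
tool_rot: [-3.14, 0.783, 1.226]
contact_force: [-0.8, -0.9, 0.2]
opening: 0.0618
grip_force: 0.0
```

Corner and pin pixels in the crop agree with a cradle at (0.5215, 0.2425) and yaw 0.085, to within about 1 px. Next I check the handpiece from here.

Run:
```python
from h import *
s=observe();print(s['time'],s['tool_pos'],s['qpos'])
M0=R.from_euler('xyz',s['tool_rot']).as_matrix()
p=read_camera('wrist');cv2.imwrite('pics/w3.png',p['pixels'])
for f in (mark_of,boxes_of):
    r=f(p,'motor_handpiece');print([(np.round(d['point'],4),round(d['confidence'],2)) for d in r])
q=read_camera('top');t=trace(q,'motor_handpiece')
for d in t:
    ys,xs=np.where(d['pixels']);print(d['confidence'],xs.mean(),ys.mean(),len(xs),q['pixels'][d['pixels']].mean(0))
for P in ([.459,0,0],[.459,0,.17]): print(proj(q,P),proj(p,P))
g=np.array([.459,-.0005,.13])
rel(g-.047*M0[:,2],M0)
```

```text
3.85 [0.4947 0.0967 0.2336] [ 0.3196  0.6277  1.434  -0.5884  1.6212  0.8021]
[(array([ 0.5227, -0.0923, -0.0011]), 0.79), (array([ 0.4583, -0.0023,  0.0009]), 0.67), (array([ 0.3683,  0.0229, -0.0006]), 0.65)]
[(array([ 0.5212, -0.078 ,  0.0766]), 0.89), (array([0.4647, 0.0106, 0.0901]), 0.8), (array([0.376 , 0.032 , 0.0856]), 0.57)]
0.84 363.75971731448766 267.45583038869256 283 [142.1802  78.1166 119.2297]
0.7 406.79047619047617 208.15873015873015 315 [125.5365  67.4794 104.7841]
0.57 372.7728937728938 230.44322344322345 273 [137.7253 135.3333 134.4432]
0.52 208.55107526881721 216.44892473118279 372 [130.0323  84.4194 114.6425]
[[368.0221 233.0745]] [[320.3694  80.727 ]]
[[376.7343 230.0212]] [[320.1602 256.4459]]
xyz [  1.5  -0.7 100.1] rot [ 0.02  0.02 -0.22] rows>= 2.001340213660318 0.026142567653951513
```

View pics/w3.png

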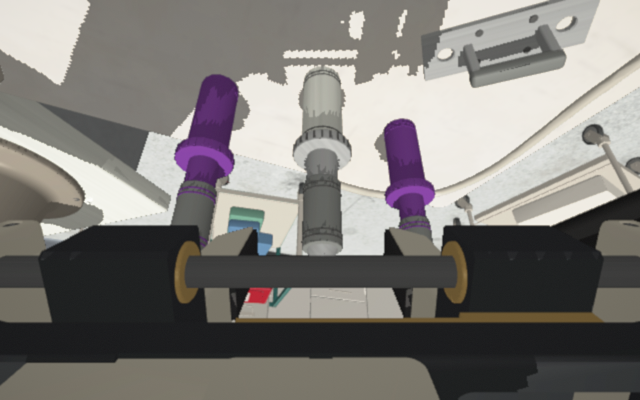

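The wrist view shows the grey handpiece centred, tail at (322,75) and nose at (322,252), with purple ones on either side at (210,130) and (407,165). I'll move in and grip.

Emit:
{"op": "arm_command", "data": {"series": [{"x": 1, "y": 0, "z": 35, "rx": 0, "ry": 0, "rz": 0}, {"x": 1, "y": 0, "z": 70, "rx": 0, "ry": 0, "rz": 0}, {"x": 1, "y": 0, "z": 90, "rx": 0, "ry": 0, "rz": 0}, {"x": 1, "y": 0, "z": 101, "rx": 0, "ry": 0, "rz": 0}, {"x": 1, "y": 0, "z": 101, "rx": 0, "ry": 0, "rz": 0}]}}

```text
time: 4.6
tool_pos: [0.4701, 0.029, 0.162]
tool_rot: [-3.141, 0.785, 1.221]
contact_force: [0.5, -0.2, 0.3]
opening: 0.062
grip_force: 0.0
```

Emit:
{"op": "arm_command", "data": {"series": [{"x": 0, "y": 0, "z": 0, "rx": 0, "ry": 0, "rz": 0}, {"x": 0, "y": 0, "z": 0, "rx": 0, "ry": 0, "rz": 0}, {"x": 0, "y": 0, "z": 0, "rx": 0, "ry": 0, "rz": 0}, {"x": 0, "y": 0, "z": 0, "rx": 0, "ry": 0, "rz": 0}, {"x": 0, "y": 0, "z": 0, "rx": 0, "ry": 0, "rz": 0}, {"x": 0, "y": 0, "z": 0, "rx": 0, "ry": 0, "rz": 0}], "hand": 18, "squeeze": 50}}

```text
time: 5.2
tool_pos: [0.4707, 0.0298, 0.1623]
tool_rot: [3.14, 0.785, 1.222]
contact_force: [0.9, -0.2, 0.5]
opening: 0.0271
grip_force: 50.0
```

```bash
cat >> h.py <<'E'
O=np.array([.5215,.2425,0]);YAW=.085;C=R.from_euler('z',YAW).as_matrix()
def hp(T,th,s=.129):
    th=np.radians(th);a=np.array([0,-np.cos(th),np.sin(th)]);b=np.array([0,np.sin(th),np.cos(th)])
    z=C@(-a-b)/2**.5;M=frame(z,C[:,0])
    return O+C@(np.array(T)/1000.+s*a)-.047*z,M
E
python3 - <<'E'
from h import *
s=observe();M=R.from_euler('xyz',s['tool_rot']).as_matrix()
rel(s['tool_pos']+[0,0,.16],M)
p,M=hp([0,22,140],25);print(p);rel(p,M)
E
```

```text
xyz [-113.1    0.2 -113.1] rot [0. 0. 0.] rows>= 3.2000000000000006 0.0
[0.5309 0.1319 0.2387]
xyz [  28.4   21.9 -136.4] rot [ -5.59  63.95 -25.56] rows>= 2.820563632132393 8.043753182170047
```

Emit:
{"op": "arm_command", "data": {"series": [{"x": -25, "y": 0, "z": -25, "rx": 0, "ry": 0, "rz": 0}, {"x": -55, "y": 0, "z": -55, "rx": 0, "ry": 0, "rz": 0}, {"x": -85, "y": 0, "z": -85, "rx": 0, "ry": 0, "rz": 0}, {"x": -113, "y": 0, "z": -113, "rx": -0.2, "ry": 2, "rz": -0.8}, {"x": -113, "y": 2, "z": -120, "rx": -0.6, "ry": 7, "rz": -2.8}, {"x": -105, "y": 4, "z": -130, "rx": -1.1, "ry": 13, "rz": -5.2}, {"x": -90, "y": 7, "z": -136, "rx": -1.7, "ry": 20, "rz": -8}, {"x": -75, "y": 10, "z": -140, "rx": -2.4, "ry": 27, "rz": -10.8}, {"x": -55, "y": 13, "z": -142, "rx": -3, "ry": 34, "rz": -13.6}, {"x": -35, "y": 16, "z": -142, "rx": -3.6, "ry": 41, "rz": -16.4}, {"x": -15, "y": 18, "z": -140, "rx": -4.2, "ry": 48, "rz": -19.2}, {"x": 5, "y": 20, "z": -138, "rx": -4.8, "ry": 55, "rz": -22}, {"x": 20, "y": 21, "z": -136, "rx": -5.3, "ry": 60, "rz": -24}, {"x": 28, "y": 22, "z": -136, "rx": -5.6, "ry": 64, "rz": -25.6}, {"x": 28, "y": 22, "z": -136, "rx": -5.6, "ry": 64, "rz": -25.6}, {"x": 28, "y": 22, "z": -136, "rx": -5.6, "ry": 64, "rz": -25.6}]}}

```text
time: 6.8
tool_pos: [0.5305, 0.1308, 0.2382]
tool_rot: [-3.14, -0.348, 1.654]
contact_force: [0.2, 1.2, -2.4]
opening: 0.0273
grip_force: 50.0
```

Run:
```python
from h import *
s=observe();print(s['time'],s['tool_pos'],s['tool_rot'],s['qpos'],s['opening'])
im=[]
for c in ('scene','wrist'):
    p=read_camera(c);print(c,[(np.round(d['point'],4),round(d['confidence'],2)) for d in mark_of(p,'motor_handpiece')])
    th=np.radians(25);a=np.array([0,-np.cos(th),np.sin(th)])
    T=O+C@np.array([0,.022,.14]);N=T+C@a*.172
    print(T,N,proj(p,[T,N]))
    if c=='scene': im.append(cv2.resize(p['pixels'][130:280,230:430],None,fx=3,fy=3,interpolation=2))
    else: im.append(p['pixels'])
cv2.imwrite('pics/s4.png',im[0]);cv2.imwrite('pics/w4.png',im[1])
```

```text
6.8 [0.5305 0.1308 0.2382] [-3.1395 -0.3481  1.6544] [-0.0586  0.4339  1.5856  0.3704  1.2    -0.2917] 0.027346251577085277
scene [(array([ 0.5011,  0.4194, -0.0012]), 0.95), (array([ 0.515 , -0.0899, -0.0022]), 0.86), (array([0.3696, 0.0247, 0.001 ]), 0.67), (array([0.5181, 0.2637, 0.1403]), 0.51)]
[0.5196 0.2644 0.14  ] [0.5329 0.1091 0.2127] [[285.6934 160.8364]
 [325.0325 161.8708]]
wrist [(array([0.518 , 0.264 , 0.1429]), 0.63)]
[0.5196 0.2644 0.14  ] [0.5329 0.1091 0.2127] [[320.7267  68.3813]
 [321.3447 372.4373]]
```

View pics/s4.png

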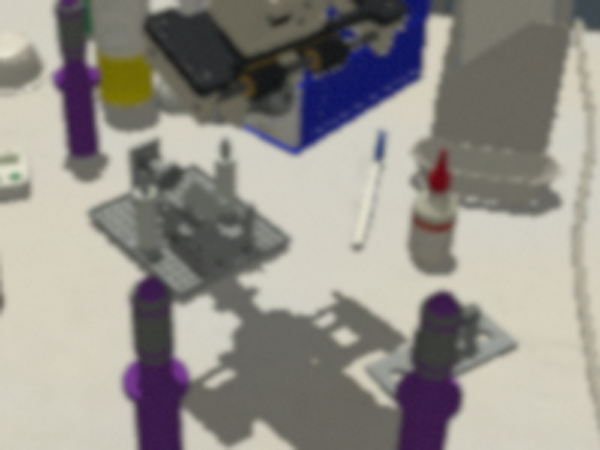

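Both networks put the tail at (0.518, 0.264, 0.141), as planned, so the grip has not slipped. In the crop the cradle is at (190,225), clear below the gripper. Next is the descent with the nose tilted up.

Run:
```python
from h import *
for T,th in (([0,20,95],25),([0,22,70],25),([0,24,57],25),([0,34,56],25)):
    print(T,th);rel(*hp(T,th))
```

```text
[0, 20, 95] 25
xyz [-17.    0.2  42.1] rot [0.01 0.01 0.05] rows>= 0.9079800947514215 0.006152848130482581
[0, 22, 70] 25
xyz [-23.7   0.2  66.3] rot [0.01 0.01 0.05] rows>= 1.4074125531070287 0.006152848130482581
[0, 24, 57] 25
xyz [-26.3   0.2  79.2] rot [0.01 0.01 0.05] rows>= 1.6680673678027558 0.006152848130482581
[0, 34, 56] 25
xyz [-17.2   0.2  83.5] rot [0.01 0.01 0.05] rows>= 1.7054450515110275 0.006152848130482581
```

Run:
```python
from h import *
for T,th in (([0,15,100],25),([0,15,70],25),([0,15,57],25),([0,25,56.5],25),([0,35,56],25)):
    print(T,th);rel(*hp(T,th))
```

```text
[0, 15, 100] 25
xyz [-20.    0.2  35.7] rot [0.01 0.01 0.05] rows>= 0.8182004429736658 0.006152848130482581
[0, 15, 70] 25
xyz [-30.3   0.2  63.9] rot [0.01 0.01 0.05] rows>= 1.4136162662177783 0.006152848130482581
[0, 15, 57] 25
xyz [-34.7   0.2  76.1] rot [0.01 0.01 0.05] rows>= 1.6726475542832913 0.006152848130482581
[0, 25, 56.5] 25
xyz [-25.5   0.2  80. ] rot [0.01 0.01 0.05] rows>= 1.6787484240720405 0.006152848130482581
[0, 35, 56] 25
xyz [-16.3   0.2  83.9] rot [0.01 0.01 0.05] rows>= 1.7084620867314686 0.006152848130482581
```

Emit:
{"op": "arm_command", "data": {"series": [{"x": -10, "y": 0, "z": 18, "rx": 0, "ry": 0, "rz": 0}, {"x": -20, "y": 0, "z": 36, "rx": 0, "ry": 0, "rz": 0}, {"x": -25, "y": 0, "z": 50, "rx": 0, "ry": 0, "rz": 0}, {"x": -30, "y": 0, "z": 63, "rx": 0, "ry": 0, "rz": 0}, {"x": -33, "y": 0, "z": 70, "rx": 0, "ry": 0, "rz": 0}, {"x": -35, "y": 0, "z": 76, "rx": 0, "ry": 0, "rz": 0}, {"x": -35, "y": 0, "z": 76, "rx": 0, "ry": 0, "rz": 0}]}}

```text
time: 7.7
tool_pos: [0.5311, 0.1245, 0.1547]
tool_rot: [-3.14, -0.35, 1.656]
contact_force: [-0.2, 0.7, -2.3]
opening: 0.027
grip_force: 50.0
```

Emit:
{"op": "arm_command", "data": {"series": [{"x": 3, "y": 0, "z": 1, "rx": 0, "ry": 0, "rz": 0}, {"x": 6, "y": 0, "z": 2, "rx": 0, "ry": 0, "rz": 0}, {"x": 9, "y": 0, "z": 4, "rx": 0, "ry": 0, "rz": 0}, {"x": 12, "y": 0, "z": 5, "rx": 0, "ry": 0, "rz": 0}, {"x": 15, "y": 0, "z": 6, "rx": 0, "ry": 0, "rz": 0}, {"x": 18, "y": 0, "z": 8, "rx": 0, "ry": 0, "rz": 0}, {"x": 18, "y": 0, "z": 8, "rx": 0, "ry": 0, "rz": 0}]}}

```text
time: 8.4
tool_pos: [0.5298, 0.1443, 0.154]
tool_rot: [3.141, -0.35, 1.656]
contact_force: [-0.2, -5.0, 1.8]
opening: 0.0271
grip_force: 50.0
```

Run:
```python
from h import *
s=observe();print(s['time'],s['tool_pos'],s['tool_rot'],s['contact_force'],s['torque'],s['opening'])
for i in range(2):
  p=read_camera('wrist');print([(C.T@(d['point']-O),round(d['confidence'],2)) for d in mark_of(p,'motor_handpiece')])
cv2.imwrite('pics/w5.png',p['pixels'])
for T,th in (([0,35,56],25),([0,35,55],16),([0,35,54],8),([0,34,52],0),([0,31,50.5],0)):
    print(T,th);rel(*hp(T,th))
```

```text
8.4 [0.5298 0.1443 0.154 ] [ 3.1411 -0.3501  1.6562] [-0.2217 -5.0188  1.833 ] [-0.8101 -0.0549 -0.0353] 0.02711877348026575
[(array([0.003 , 0.0335, 0.0614]), 0.71)]
[(array([-0.0016,  0.035 ,  0.0599]), 0.85)]
[0, 35, 56] 25
xyz [ 1.2  0.1 -0.4] rot [ 0.01 -0.06 -0.01] rows>= 0.025362051246485485 0.006805887457651619
[0, 35, 55] 16
xyz [-19.7   0.1  16.5] rot [ 0.01  8.94 -0.  ] rows>= 0.5131124065893132 1.04102687860663
[0, 35, 54] 8
xyz [-36.    0.1  34.1] rot [ 0.01 16.94 -0.  ] rows>= 0.9915346246925683 1.972342047438977
[0, 34, 52] 0
xyz [-51.    0.1  54.5] rot [ 0.01 24.94 -0.  ] rows>= 1.4926021965989178 2.9036574171002565
[0, 31, 50.5] 0
xyz [-54.4   0.1  54.8] rot [ 0.01 24.94 -0.  ] rows>= 1.544339456245188 2.9036574171002565
```

View pics/w5.png

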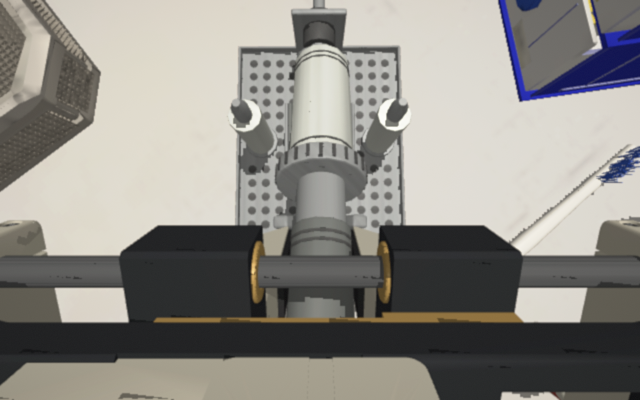

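The wrist view shows the handpiece body at column 321, midway between the pins at 242 and 400, with its tail against the pad and the collar still above the fork. I'll lower the nose in small steps.

Emit:
{"op": "arm_command", "data": {"series": [{"x": -7, "y": 0, "z": 5, "rx": 0, "ry": 3, "rz": 0}, {"x": -13, "y": 0, "z": 11, "rx": 0, "ry": 6, "rz": 0}, {"x": -20, "y": 0, "z": 16.5, "rx": 0, "ry": 9, "rz": 0}, {"x": -25, "y": 0, "z": 22, "rx": 0, "ry": 11.6, "rz": 0}, {"x": -31, "y": 0, "z": 28, "rx": 0, "ry": 14.3, "rz": 0}, {"x": -36, "y": 0, "z": 34, "rx": 0, "ry": 17, "rz": 0}, {"x": -36, "y": 0, "z": 34, "rx": 0, "ry": 17, "rz": 0}]}}

```text
time: 9.3
tool_pos: [0.5314, 0.1209, 0.1081]
tool_rot: [-3.138, -0.649, 1.652]
contact_force: [0.6, -4.9, 1.5]
opening: 0.027
grip_force: 50.0
```

Run:
```python
from h import *
s=observe();print(s['time'],s['tool_pos'],s['tool_rot'],s['contact_force'],s['torque'],s['opening'])
p=read_camera('wrist');print([(C.T@(d['point']-O),round(d['confidence'],2)) for d in mark_of(p,'motor_handpiece')])
cv2.imwrite('pics/w6.png',p['pixels'])
for T,th in (([0,35,54],8),([0,35,53],4),([0,34.5,52],0),([0,31,50.5],0)):
    print(T,th);rel(*hp(T,th))
```

```text
9.3 [0.5314 0.1209 0.1081] [-3.1384 -0.6487  1.6516] [ 0.5844 -4.8703  1.4825] [-0.6509 -0.027  -0.0047] 0.026997061799931353
[(array([-0.001 ,  0.0358,  0.0577]), 0.9)]
[0, 35, 54] 8
xyz [ 0.6  0.3 -0.1] rot [-0.03 -0.07 -0.08] rows>= 0.01435567518749568 0.012737714002627128
[0, 35, 53] 4
xyz [-9.4  0.3  7.3] rot [-0.02  3.93 -0.08] rows>= 0.2386660984648843 0.45818726567294354
[0, 34.5, 52] 0
xyz [-19.3   0.4  15.2] rot [-0.02  7.93 -0.09] rows>= 0.4916372506570113 0.9237873515736932
[0, 31, 50.5] 0
xyz [-23.    0.4  14.3] rot [-0.02  7.93 -0.09] rows>= 0.5418940343236884 0.9237873515736932
```

Emit:
{"op": "arm_command", "data": {"series": [{"x": -5, "y": 0, "z": 4, "rx": 0, "ry": 2, "rz": 0}, {"x": -9.5, "y": 0, "z": 7.5, "rx": 0, "ry": 4, "rz": 0}, {"x": -14, "y": 0, "z": 11, "rx": 0, "ry": 6, "rz": 0}, {"x": -19, "y": 0.3, "z": 15, "rx": 0, "ry": 8, "rz": 0}, {"x": -19, "y": 0.3, "z": 15, "rx": 0, "ry": 8, "rz": 0}]}}

```text
time: 9.9
tool_pos: [0.5322, 0.1155, 0.0852]
tool_rot: [-3.139, -0.787, 1.653]
contact_force: [0.7, -4.1, 0.6]
opening: 0.0268
grip_force: 50.0
```

Run:
```python
from h import *
s=observe();print(s['time'],s['tool_pos'],s['tool_rot'],s['contact_force'],s['torque'],s['opening'])
for c in ('wrist','scene'):
  p=read_camera(c);print([(C.T@(d['point']-O),round(d['confidence'],2)) for d in mark_of(p,'motor_handpiece')])
  if c=='wrist': cv2.imwrite('pics/w7.png',p['pixels'])
for T,th in (([0,34.5,52],0),([0,34,50],0),([0,31,50.5],0)):
    print(T,th);rel(*hp(T,th))
```

```text
9.9 [0.5322 0.1155 0.0852] [-3.1392 -0.7871  1.6535] [ 0.7408 -4.0645  0.6238] [-0.9125 -0.0284  0.0507] 0.02680264264128181
[(array([-0.0066,  0.1786, -0.003 ]), 0.93), (array([-0.1023,  0.1789, -0.0018]), 0.62), (array([-0.0019,  0.0355,  0.0553]), 0.57)]
[(array([-0.0068,  0.1766, -0.0012]), 0.92), (array([-0.1692, -0.2037,  0.0004]), 0.78), (array([-0.0309, -0.3306, -0.0036]), 0.76), (array([0.0005, 0.0347, 0.0546]), 0.65), (array([ 0.0706, -0.2595,  0.0032]), 0.58)]
[0, 34.5, 52] 0
xyz [-1.3 -0.1  0.2] rot [-0.02  0.    0.04] rows>= 0.0264128705434073 0.005295535478864899
[0, 34, 50] 0
xyz [-3.1 -0.1  1.3] rot [-0.02  0.    0.04] rows>= 0.06648967476321826 0.005295535478864899
[0, 31, 50.5] 0
xyz [-4.8 -0.1 -1.2] rot [-0.02  0.    0.04] rows>= 0.09969213421957022 0.005295535478864899
```

View pics/w7.png

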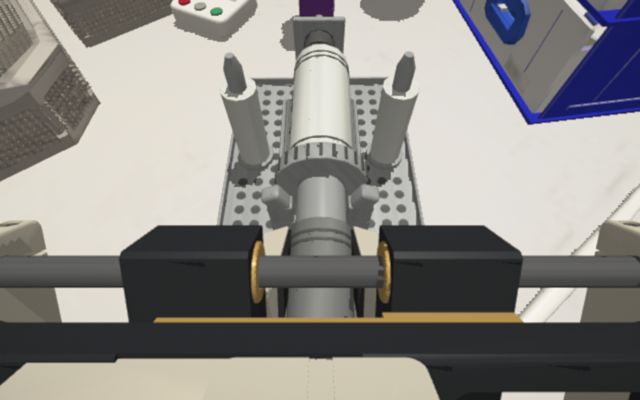

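The waist sits between the fork tines at (276,200) and (362,200), with the collar behind them. I'll lower gently now until it beds.

Emit:
{"op": "arm_command", "data": {"series": [{"x": -2, "y": 0, "z": 0.5, "rx": 0, "ry": 0, "rz": 0}, {"x": -4, "y": 0, "z": 0.5, "rx": 0, "ry": 0, "rz": 0}, {"x": -4, "y": 0, "z": 0.5, "rx": 0, "ry": 0, "rz": 0}]}}

```text
time: 10.4
tool_pos: [0.5325, 0.1134, 0.083]
tool_rot: [-3.141, -0.787, 1.656]
contact_force: [-0.3, -4.2, 1.6]
opening: 0.0273
grip_force: 50.0
```

Emit:
{"op": "arm_command", "data": {"series": [{"x": -0.7, "y": 0, "z": 0.7, "rx": 0, "ry": 0, "rz": 0}, {"x": -1.4, "y": 0, "z": 1.4, "rx": 0, "ry": 0, "rz": 0}, {"x": -1.4, "y": 0, "z": 1.4, "rx": 0, "ry": 0, "rz": 0}]}}

```text
time: 10.7
tool_pos: [0.5325, 0.1133, 0.0819]
tool_rot: [3.141, -0.788, 1.657]
contact_force: [-1.0, -7.0, 8.0]
opening: 0.0274
grip_force: 50.0
```

Emit:
{"op": "arm_command", "data": {"series": [{"x": 0, "y": 0, "z": 0, "rx": 0, "ry": 0, "rz": 0}, {"x": 0, "y": 0, "z": 0, "rx": 0, "ry": 0, "rz": 0}, {"x": 0, "y": 0, "z": 0, "rx": 0, "ry": 0, "rz": 0}], "squeeze": 10}}

```text
time: 11.0
tool_pos: [0.5326, 0.1133, 0.0816]
tool_rot: [3.141, -0.787, 1.656]
contact_force: [-0.9, -5.6, 6.0]
opening: 0.028
grip_force: 10.0
```

Run:
```python
from h import *
s=observe();print(s['time'],s['tool_pos'],s['contact_force'],s['torque'],s['opening'])
for c in ('wrist','wrist','scene'):
  p=read_camera(c);print([(C.T@(d['point']-O),round(d['confidence'],2)) for d in mark_of(p,'motor_handpiece') if 0.2<d['point'][1]<.35])
```

```text
11.0 [0.5326 0.1133 0.0816] [-0.9298 -5.6384  5.9832] [-0.4715  0.09    0.0936] 0.02796265450588416
[(array([-0.0002,  0.0319,  0.0511]), 0.68)]
[(array([-0.0008,  0.0306,  0.0559]), 0.7)]
[(array([-0.0025,  0.0307,  0.0519]), 0.83), (array([0.0007, 0.0307, 0.0451]), 0.48)]
```

Emit:
{"op": "arm_command", "data": {"series": [{"x": 0, "y": 0, "z": 0, "rx": 0, "ry": 0, "rz": 0}, {"x": 0, "y": 0, "z": 0, "rx": 0, "ry": 0, "rz": 0}, {"x": 0, "y": 0, "z": 0, "rx": 0, "ry": 0, "rz": 0}], "squeeze": 3}}

```text
time: 11.6
tool_pos: [0.5325, 0.1137, 0.0811]
tool_rot: [-3.141, -0.787, 1.656]
contact_force: [0.4, -2.9, 3.2]
opening: 0.0278
grip_force: 3.0
```

Emit:
{"op": "arm_command", "data": {"series": [{"x": 0, "y": 0, "z": 0, "rx": 0, "ry": 0, "rz": 0}, {"x": 0, "y": 0, "z": 0, "rx": 0, "ry": 0, "rz": 0}, {"x": 0, "y": 0, "z": 0, "rx": 0, "ry": 0, "rz": 0}, {"x": 0, "y": 0, "z": 0, "rx": 0, "ry": 0, "rz": 0}, {"x": 0, "y": 0, "z": 0, "rx": 0, "ry": 0, "rz": 0}], "hand": 60}}

```text
time: 12.1
tool_pos: [0.5323, 0.1135, 0.0807]
tool_rot: [-3.141, -0.787, 1.655]
contact_force: [0.3, -0.1, -0.4]
opening: 0.0592
grip_force: 0.0
```

Run:
```python
from h import *
s=observe();print(s['time'],s['tool_pos'],s['contact_force'],s['torque'],s['opening'],s['grip_force'])
for c in ('wrist','wrist','scene'):
  p=read_camera(c);print([(C.T@(d['point']-O),round(d['confidence'],2)) for d in mark_of(p,'motor_handpiece') if 0.2<d['point'][1]<.35])
```

```text
12.1 [0.5323 0.1135 0.0807] [ 0.3271 -0.0963 -0.3567] [-0.5373  0.0571 -0.0183] 0.05916580705193967 0.0
[(array([-0.0025,  0.0305,  0.0542]), 0.94)]
[(array([-0.0029,  0.0279,  0.0533]), 0.61)]
[(array([0.0006, 0.0283, 0.0504]), 0.81)]
```

It is released, with the tail reading close to home. I'll back off and go to view the plate.

Run:
```python
from h import *
s=observe();M=R.from_euler('xyz',s['tool_rot']).as_matrix()
b=s['tool_pos']-.09*M[:,2];print(b);rel(b+[0,0,.07],M)
rel([.60,0,.26],frame([0,0,-1],[0,-1,0]))
```

```text
[0.5379 0.0499 0.1444]
xyz [  49.5   -0.  -139.4] rot [0. 0. 0.] rows>= 2.959762460743201 0.0
xyz [  42.9   57.6 -210.6] rot [-37.13 -34.06  89.45] rows>= 4.45018935008381 11.951603266787119
```

Emit:
{"op": "arm_command", "data": {"series": [{"x": 0, "y": 0, "z": -20, "rx": 0, "ry": 0, "rz": 0}, {"x": 0, "y": 0, "z": -60, "rx": 0, "ry": 0, "rz": 0}, {"x": 0, "y": 0, "z": -90, "rx": 0, "ry": 0, "rz": 0}, {"x": 50, "y": 0, "z": -139, "rx": 0, "ry": 0, "rz": 0}, {"x": 43, "y": 58, "z": -211, "rx": -37.1, "ry": -34.1, "rz": 89.5}, {"x": 43, "y": 58, "z": -211, "rx": -37.1, "ry": -34.1, "rz": 89.5}, {"x": 43, "y": 58, "z": -211, "rx": -37.1, "ry": -34.1, "rz": 89.5}, {"x": 43, "y": 58, "z": -211, "rx": -37.1, "ry": -34.1, "rz": 89.5}, {"x": 43, "y": 58, "z": -211, "rx": -37.1, "ry": -34.1, "rz": 89.5}, {"x": 43, "y": 58, "z": -211, "rx": -37.1, "ry": -34.1, "rz": 89.5}, {"x": 43, "y": 58, "z": -211, "rx": -37.1, "ry": -34.1, "rz": 89.5}, {"x": 43, "y": 58, "z": -211, "rx": -37.1, "ry": -34.1, "rz": 89.5}, {"x": 43, "y": 58, "z": -211, "rx": -37.1, "ry": -34.1, "rz": 89.5}, {"x": 43, "y": 58, "z": -211, "rx": -37.1, "ry": -34.1, "rz": 89.5}, {"x": 43, "y": 58, "z": -211, "rx": -37.1, "ry": -34.1, "rz": 89.5}, {"x": 43, "y": 58, "z": -211, "rx": -37.1, "ry": -34.1, "rz": 89.5}, {"x": 43, "y": 58, "z": -211, "rx": -37.1, "ry": -34.1, "rz": 89.5}, {"x": 43, "y": 58, "z": -211, "rx": -37.1, "ry": -34.1, "rz": 89.5}]}}

```text
time: 14.2
tool_pos: [0.6004, 0.0002, 0.26]
tool_rot: [-3.14, 0.001, 0.004]
contact_force: [0.1, 0.3, -0.7]
opening: 0.06
grip_force: 0.0
```

Run:
```python
from h import *
s=observe();print(s['time'],s['tool_pos'],s['tool_rot'],s['qpos'])
V=[]
for c in ('wrist','top','scene'):
  p=read_camera(c)
  print(c,[(C.T@(d['point']-O),round(d['confidence'],2)) for d in mark_of(p,'motor_handpiece') if 0.2<d['point'][1]<.35])
  for q in ('hold_down','hold_down_grip'): print(q,[(np.round(d['point'],4),round(d['confidence'],2)) for d in mark_of(p,q)])
  t=trace(p,'hold_down')
  if t and c!='scene':
    h=cv2.findNonZero(t[0]['pixels'].astype(np.uint8)); bx=cv2.boxPoints(cv2.minAreaRect(h));w=np.array([ray(p,u,.005)[:2] for u in bx]);print(w, w.mean(0),np.arctan2(*(w[1]-w[0])[::-1]),np.arctan2(*(w[2]-w[1])[::-1]))
  if c=='top': im=cv2.resize(p['pixels'][140:260,240:400],None,fx=2.5,fy=2.5,interpolation=2)
  if c=='wrist': w0=p['pixels']
v=np.zeros((400+300,640,3),np.uint8);v[:400]=w0;v[400:,:400]=im;cv2.imwrite('pics/m8.png',v[:600]);cv2.imwrite('pics/m8.png',cv2.resize(v,(548,600)))
```

```text
14.2 [0.6004 0.0002 0.26  ] [-3.1401  0.0007  0.0039] [-0.1279  0.5058  1.3552  0.0014  1.2816  1.4386]
wrist []
hold_down [(array([ 0.6092, -0.0093, -0.0009]), 0.88)]
hold_down_grip [(array([ 0.6125, -0.0108,  0.0373]), 0.87)]
[[ 0.55    0.0173]
 [ 0.6745  0.0116]
 [ 0.6729 -0.0327]
 [ 0.5482 -0.0311]] [ 0.6114 -0.0087] -0.04631190479892124 -1.6066439317860448
top [(array([-0.0003,  0.0306,  0.052 ]), 0.75)]
hold_down [(array([ 0.6078, -0.009 ,  0.0024]), 0.51)]
hold_down_grip [(array([ 0.6121, -0.0102,  0.0364]), 0.52)]
scene [(array([-0.0048,  0.0291,  0.0486]), 0.68)]
hold_down [(array([ 0.614 , -0.0116,  0.0035]), 0.73)]
hold_down_grip [(array([ 0.6107, -0.0072,  0.0421]), 0.72)]
```

View pics/m8.png

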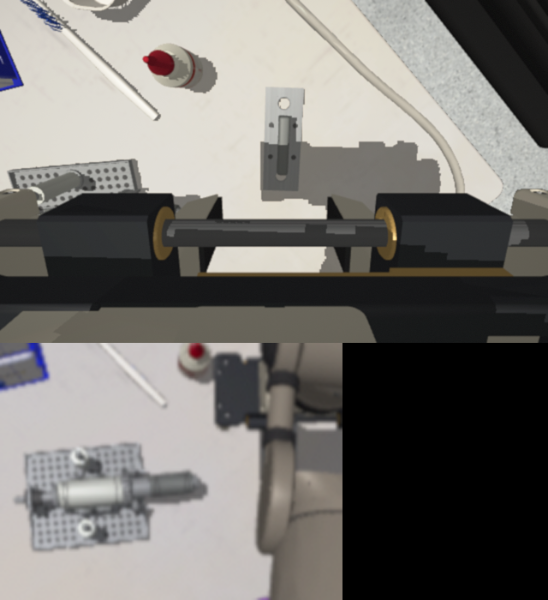

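The upper half shows the plate at (283,140), nearly square to the tool. The lower half shows the handpiece lying in the cradle along its axis. I'll go down to the plate's handle.

Run:
```python
from h import *
M=R.from_euler('z',-.03).as_matrix()@np.diag([1,-1,-1.])
rel([.611,-.0095,.085],M)
```

```text
xyz [ 10.7   9.3 175.3] rot [0.01 0.06 1.7 ] rows>= 3.5178774134536726 0.1977332339179257
```

Emit:
{"op": "arm_command", "data": {"series": [{"x": 11, "y": 9.3, "z": 40, "rx": 0, "ry": 0, "rz": 1.7}, {"x": 11, "y": 9.3, "z": 80, "rx": 0, "ry": 0, "rz": 1.7}, {"x": 11, "y": 9.3, "z": 120, "rx": 0, "ry": 0, "rz": 1.7}, {"x": 11, "y": 9.3, "z": 150, "rx": 0, "ry": 0, "rz": 1.7}, {"x": 11, "y": 9.3, "z": 168, "rx": 0, "ry": 0, "rz": 1.7}, {"x": 11, "y": 9.3, "z": 175, "rx": 0, "ry": 0, "rz": 1.7}, {"x": 11, "y": 9.3, "z": 175, "rx": 0, "ry": 0, "rz": 1.7}]}}

```text
time: 15.65
tool_pos: [0.611, -0.0095, 0.0846]
tool_rot: [-3.142, 0.003, -0.03]
contact_force: [0.7, 0.1, 0.6]
opening: 0.0599
grip_force: 0.0
```

Emit:
{"op": "arm_command", "data": {"series": [{"x": 0, "y": 0, "z": 0, "rx": 0, "ry": 0, "rz": 0}, {"x": 0, "y": 0, "z": 0, "rx": 0, "ry": 0, "rz": 0}, {"x": 0, "y": 0, "z": 0, "rx": 0, "ry": 0, "rz": 0}, {"x": 0, "y": 0, "z": 0, "rx": 0, "ry": 0, "rz": 0}, {"x": 0, "y": 0, "z": 0, "rx": 0, "ry": 0, "rz": 0}, {"x": 0, "y": 0, "z": 0, "rx": 0, "ry": 0, "rz": 0}, {"x": 0, "y": 0, "z": 0, "rx": 0, "ry": 0, "rz": 0}], "hand": 4, "squeeze": 40}}

```text
time: 16.35
tool_pos: [0.6112, -0.0094, 0.0853]
tool_rot: [-3.142, 0.001, -0.03]
contact_force: [0.1, 1.1, 0.8]
opening: 0.0114
grip_force: 40.0
```

Run:
```python
from h import *
M=C@np.diag([1,-1,-1.])
rel([.5215,.2425,.205],M)
```

```text
xyz [ -97.4 -249.1 -119.6] rot [-0.01  0.06 -6.59] rows>= 5.859258711326828 0.7675254836618554
```

Emit:
{"op": "arm_command", "data": {"series": [{"x": 0, "y": 0, "z": -15, "rx": 0, "ry": 0, "rz": 0}, {"x": 0, "y": 0, "z": -45, "rx": 0, "ry": 0, "rz": 0}, {"x": 0, "y": 0, "z": -80, "rx": 0, "ry": 0, "rz": 0}, {"x": 0, "y": 0, "z": -115, "rx": 0, "ry": 0, "rz": 0}, {"x": -15, "y": -30, "z": -120, "rx": 0, "ry": 0, "rz": -1}, {"x": -30, "y": -70, "z": -120, "rx": 0, "ry": 0, "rz": -2}, {"x": -45, "y": -110, "z": -120, "rx": 0, "ry": 0, "rz": -3}, {"x": -60, "y": -150, "z": -120, "rx": 0, "ry": 0, "rz": -4}, {"x": -75, "y": -190, "z": -120, "rx": 0, "ry": 0, "rz": -5}, {"x": -90, "y": -225, "z": -120, "rx": 0, "ry": 0, "rz": -6}, {"x": -97, "y": -249, "z": -120, "rx": 0, "ry": 0, "rz": -6.6}, {"x": -97, "y": -249, "z": -120, "rx": 0, "ry": 0, "rz": -6.6}, {"x": -97, "y": -249, "z": -120, "rx": 0, "ry": 0, "rz": -6.6}]}}

```text
time: 17.65
tool_pos: [0.5217, 0.2425, 0.206]
tool_rot: [3.141, 0.0, 0.086]
contact_force: [0.4, 0.0, -2.4]
opening: 0.0116
grip_force: 40.0
```

Run:
```python
from h import *
s=observe();print(s['time'],s['tool_pos'],s['tool_rot'],s['contact_force'],s['opening'])
for c in ('scene','top','wrist'):
  p=read_camera(c)
  for q in ('hold_down','hold_down_grip','cradle_posts','motor_handpiece'): print(c,q,[(C.T@(d['point']-O),round(d['confidence'],2)) for d in mark_of(p,q) if .2<d['point'][1]<.3])
  for z in (.12,): print(proj(p,[O+C@np.array([x,0,z]) for x in (-.044,.044)]),proj(p,[O+C@np.array([x,0,.089]) for x in (-.044,.044)]))
cv2.imwrite('pics/w9.png',p['pixels'])
```

```text
17.65 [0.5217 0.2425 0.206 ] [3.1412 0.0005 0.0865] [ 0.4347  0.0473 -2.3707] 0.01159140045667502
scene hold_down [(array([ 0.0014, -0.0031,  0.1221]), 0.59)]
scene hold_down_grip [(array([-0.0026, -0.0025,  0.1617]), 0.88), (array([ 0.0026, -0.0029,  0.1205]), 0.36)]
scene cradle_posts [(array([-0.0007, -0.0059,  0.0702]), 0.84)]
scene motor_handpiece [(array([-0.0036,  0.0303,  0.0498]), 0.79)]
[[276.6074 176.8554]
 [304.5091 165.5423]] [[277.2416 186.9226]
 [304.5827 175.3825]]
top hold_down [(array([-0.0002, -0.003 ,  0.1219]), 0.63)]
top hold_down_grip [(array([0.0039, 0.0029, 0.16  ]), 0.65)]
top cradle_posts [(array([-0.0043, -0.0013,  0.071 ]), 0.69)]
top motor_handpiece []
[[277.7746 224.5707]
 [274.6809 189.7176]] [[278.5939 225.3053]
 [275.5712 191.3255]]
wrist hold_down [(array([0.0016, 0.0012, 0.118 ]), 0.88)]
wrist hold_down_grip [(array([ 0.0007, -0.0016,  0.1599]), 0.89)]
wrist cradle_posts [(array([-0.0001, -0.0015,  0.1159]), 0.34)]
wrist motor_handpiece []
[[320.615  305.0671]
 [320.3442 154.1078]] [[320.6051 279.3969]
 [320.3724 147.5375]]
```

View pics/w9.png

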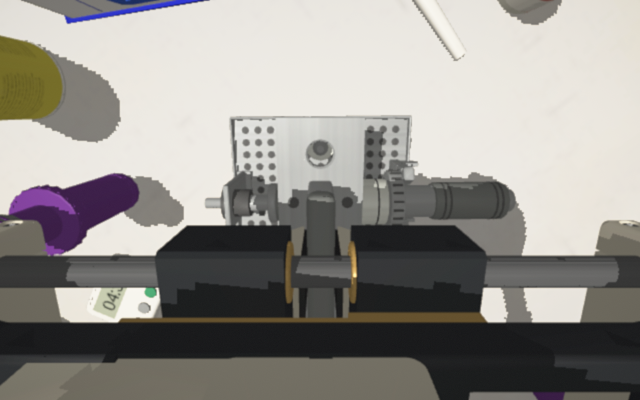

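The wrist view shows the pin tip through the plate's far hole at about (320,152), so alignment looks close. That was my last picture (the tally is already at or over the limit of 10). From here I work from numbers only.

Run:
```python
import cv2,numpy as np
g=cv2.cvtColor(cv2.imread('pics/w9.png'),6)
for r in range(134,172): print(r,' '.join('%3d'%v for v in g[r,302:340]))
```

```text
134 211 211 212 212 213 214 214 214 213 212 211 211 211 212 212 213 211 208 207 206 205 204 204 204 203 203 202 204 205 205 204 202 202 202 202 202 204 204
135 210 212 211 212 213 213 213 213 213 211 210 209 210 211 212 212 210 208 207 205 205 203 203 203 202 202 202 203 204 205 204 201 201 201 202 202 203 204
136 210 210 210 211 212 213 214 213 211 211 209 209 209 211 212 212 210 208 206 204 204 204 203 202 203 202 202 203 204 204 202 201 201 201 201 201 202 203
137 209 210 210 211 211 213 213 213 212 209 210 209 210 210 211 212 211 208 205 205 204 203 202 202 201 200 201 202 204 203 202 201 200 200 200 202 202 202
138 208 210 210 210 211 211 212 212 212 210 209 209 209 211 212 209 205 202 199 199 201 202 202 202 201 200 200 201 203 204 201 200 200 199 200 200 202 202
139 208 209 210 210 210 211 212 212 211 209 209 208 205 204 201 192 182 174 172 175 183 189 192 196 199 201 200 201 202 203 201 199 199 199 199 200 201 202
140 208 210 210 210 210 211 212 212 211 209 204 195 183 176 163 153 142 131 140 147 152 156 162 173 185 193 198 201 202 203 201 200 198 199 199 199 201 202
141 208 
[... 4127 characters left out ...]
 159 161 165 170 174 180 184 191 194 197 197 195 194 193 194 194 195 196 197
168 198 199 199 200 201 201 202 202 201 200 198 196 193 191 187 180 177 176 172 173 177 180 182 186 190 191 194 195 196 196 195 194 194 194 195 195 197 197
169 198 198 200 200 201 201 201 201 201 200 198 198 198 199 199 197 195 192 190 190 191 191 191 193 193 193 194 195 197 196 195 194 194 193 195 195 196 196
170 197 198 200 201 200 201 201 202 200 199 198 198 199 200 201 202 200 198 196 196 196 195 194 193 193 193 194 195 197 196 195 194 193 193 195 196 196 196
171 198 199 199 200 201 201 201 202 201 200 199 198 198 198 201 202 199 198 196 196 196 195 194 192 192 193 194 195 198 197 195 194 194 195 195 196 196 196
```

From the patch, the hole centre is at (319.7,153.3) and the pin tip at (319.9,148.8). Projections at both heights put the hole about 2 mm too far along +x, so I correct by 2 mm and lower.

Emit:
{"op": "arm_command", "data": {"series": [{"x": -2, "y": 0, "z": 5, "rx": 0, "ry": 0, "rz": 0}, {"x": -2, "y": 0, "z": 15, "rx": 0, "ry": 0, "rz": 0}, {"x": -2, "y": 0, "z": 22, "rx": 0, "ry": 0, "rz": 0}, {"x": -2, "y": 0, "z": 28, "rx": 0, "ry": 0, "rz": 0}, {"x": -2, "y": 0, "z": 33, "rx": 0, "ry": 0, "rz": 0}, {"x": -2, "y": 0, "z": 37, "rx": 0, "ry": 0, "rz": 0}, {"x": -2, "y": 0, "z": 40, "rx": 0, "ry": 0, "rz": 0}, {"x": -2, "y": 0, "z": 40, "rx": 0, "ry": 0, "rz": 0}]}}

```text
time: 19.2
tool_pos: [0.5198, 0.242, 0.165]
tool_rot: [3.141, 0.002, 0.085]
contact_force: [-0.4, -0.2, -2.5]
opening: 0.0116
grip_force: 40.0
```

Run:
```python
from h import *
s=observe();print(s['time'],s['tool_pos'],s['tool_rot'],s['contact_force'],s['torque'],s['opening'])
for c in ('wrist','top'):
  p=read_camera(c)
  for q in ('hold_down','hold_down_grip','motor_handpiece'): print(c,q,[(C.T@(d['point']-O),round(d['confidence'],2)) for d in mark_of(p,q) if .2<d['point'][1]<.3])
```

```text
19.2 [0.5198 0.242  0.165 ] [3.1414 0.0017 0.0851] [-0.4105 -0.179  -2.5357] [-0.0443  0.1457  0.0496] 0.011628869473460344
wrist hold_down [(array([ 0.    , -0.0031,  0.078 ]), 0.76)]
wrist hold_down_grip [(array([-0.0023, -0.001 ,  0.1155]), 0.75)]
wrist motor_handpiece [(array([-0.0012,  0.0317,  0.0542]), 0.84)]
top hold_down [(array([-0.0039, -0.0021,  0.081 ]), 0.64)]
top hold_down_grip [(array([-0.0022, -0.0025,  0.1163]), 0.51)]
top motor_handpiece []
```

The plate is over the pins with no side force. I'll lower it the rest of the way.

Emit:
{"op": "arm_command", "data": {"series": [{"x": 0, "y": 0, "z": 3, "rx": 0, "ry": 0, "rz": 0}, {"x": 0, "y": 0, "z": 6, "rx": 0, "ry": 0, "rz": 0}, {"x": 0, "y": 0, "z": 8, "rx": 0, "ry": 0, "rz": 0}, {"x": 0, "y": 0, "z": 9.5, "rx": 0, "ry": 0, "rz": 0}, {"x": 0, "y": 0, "z": 9.5, "rx": 0, "ry": 0, "rz": 0}]}}

```text
time: 20.1
tool_pos: [0.5197, 0.2421, 0.1555]
tool_rot: [3.141, 0.002, 0.085]
contact_force: [0.1, -1.0, -0.8]
opening: 0.0117
grip_force: 40.0
```

Emit:
{"op": "arm_command", "data": {"series": [{"x": 0, "y": 0, "z": 0.7, "rx": 0, "ry": 0, "rz": 0}, {"x": 0, "y": 0, "z": 1.4, "rx": 0, "ry": 0, "rz": 0}, {"x": 0, "y": 0, "z": 1.4, "rx": 0, "ry": 0, "rz": 0}]}}

```text
time: 20.4
tool_pos: [0.5198, 0.2421, 0.1544]
tool_rot: [3.142, 0.001, 0.085]
contact_force: [-0.2, -0.2, -2.5]
opening: 0.0116
grip_force: 40.0
```

Emit:
{"op": "arm_command", "data": {"series": [{"x": 0, "y": 0, "z": 0.7, "rx": 0, "ry": 0, "rz": 0}, {"x": 0, "y": 0, "z": 1.4, "rx": 0, "ry": 0, "rz": 0}, {"x": 0, "y": 0, "z": 1.4, "rx": 0, "ry": 0, "rz": 0}]}}

```text
time: 20.7
tool_pos: [0.5199, 0.2423, 0.1541]
tool_rot: [-3.141, 0.0, 0.085]
contact_force: [-2.4, -0.6, 6.0]
opening: 0.0115
grip_force: 40.0
```

Emit:
{"op": "arm_command", "data": {"series": [{"x": 0, "y": 0, "z": 0.6, "rx": 0, "ry": 0, "rz": 0}, {"x": 0, "y": 0, "z": 0.6, "rx": 0, "ry": 0, "rz": 0}]}}

```text
time: 20.9
tool_pos: [0.5199, 0.2423, 0.1541]
tool_rot: [-3.141, -0.0, 0.085]
contact_force: [-5.4, -0.5, 10.4]
opening: 0.0115
grip_force: 40.0
```

Contact comes at the shoulder height, so I release and retreat upward.

Emit:
{"op": "arm_command", "data": {"series": [{"x": 0, "y": 0, "z": 0, "rx": 0, "ry": 0, "rz": 0}, {"x": 0, "y": 0, "z": 0, "rx": 0, "ry": 0, "rz": 0}], "squeeze": 3}}

```text
time: 21.1
tool_pos: [0.5202, 0.2424, 0.1534]
tool_rot: [-3.141, -0.001, 0.085]
contact_force: [-0.4, 1.0, 4.4]
opening: 0.0117
grip_force: 3.0
```

Emit:
{"op": "arm_command", "data": {"series": [{"x": 0, "y": 0, "z": 0, "rx": 0, "ry": 0, "rz": 0}, {"x": 0, "y": 0, "z": 0, "rx": 0, "ry": 0, "rz": 0}, {"x": 0, "y": 0, "z": 0, "rx": 0, "ry": 0, "rz": 0}, {"x": 0, "y": 0, "z": 0, "rx": 0, "ry": 0, "rz": 0}, {"x": 0, "y": 0, "z": -20, "rx": 0, "ry": 0, "rz": 0}, {"x": 0, "y": 0, "z": -60, "rx": 0, "ry": 0, "rz": 0}, {"x": 0, "y": 0, "z": -100, "rx": 0, "ry": 0, "rz": 0}, {"x": -40, "y": 0, "z": -140, "rx": 0, "ry": 0, "rz": 0}, {"x": -80, "y": 0, "z": -150, "rx": 0, "ry": 0, "rz": 0}, {"x": -100, "y": 0, "z": -150, "rx": 0, "ry": 0, "rz": 0}, {"x": -100, "y": 0, "z": -150, "rx": 0, "ry": 0, "rz": 0}], "hand": 60}}

```text
time: 22.2
tool_pos: [0.4183, 0.2336, 0.3035]
tool_rot: [-3.141, 0.0, 0.086]
contact_force: [0.5, -0.5, -0.1]
opening: 0.06
grip_force: 0.0
```

Run:
```python
from h import *
s=observe();print(s['time'],s['tool_pos'],s['contact_force'],s['opening'])
for c in ('wrist','top','scene'):
  p=read_camera(c)
  for q in ('hold_down','hold_down_grip','motor_handpiece','cradle_posts','cradle_home','oil_bottle','timer','nylon_brush'): print(c,q,[((C.T@(d['point']-O) if q[0] in 'hmc' else d['point']),round(d['confidence'],2)) for d in mark_of(p,q)][:4])
  if c!='scene':
    for k,P in {'holes_z74':[O+C@np.array([x,0,.074]) for x in (-.044,.044)],'pintips':[O+C@np.array([x,0,.089]) for x in (-.044,.044)],'plate corners':[O+C@np.array([x,y,.074]) for x in (-.062,.062) for y in (-.022,.022)]}.items(): print(k,proj(p,P).tolist())
    t=trace(p,'hold_down')
    if t:
      h=cv2.findNonZero(t[0]['pixels'].astype(np.uint8));print(cv2.boxPoints(cv2.minAreaRect(h)).tolist())
  cv2.imwrite(f'pics/f_{c}.png',p['pixels'])
```

```text
22.2 [0.4183 0.2336 0.3035] [ 0.5474 -0.521  -0.0646] 0.060037157953999255
wrist hold_down [(array([-0.0024, -0.0002,  0.0695]), 0.92)]
wrist hold_down_grip [(array([-0.0043,  0.0025,  0.106 ]), 0.72)]
wrist motor_handpiece [(array([-0.0301, -0.3347, -0.0028]), 0.86), (array([-0.0037,  0.031 ,  0.0539]), 0.81), (array([-0.0057,  0.1786, -0.0017]), 0.71), (array([-0.1735, -0.2082,  0.0001]), 0.6)]
wrist cradle_posts []
wrist cradle_home []
wrist oil_bottle []
wrist timer [([0.4037, 0.41, -0.0042], 0.59)]
wrist nylon_brush []
holes_z74 [[321.17008869237446, 116.47850222479079], [321.23394759064826, 10.338971684661374]]
pintips [[321.19455438333745, 116.84602043947648], [321.26368177190284, 5.174172364407497]]
plate corners [[344.87114694776045, 136.40085503483212], [297.44684078299423, 136.39370175890082], [347.49509181062973, -13.356657615984034], [295.0034926541123, -13.352142258562282]]
[[295.0, 0.0], [346.0, 0.0], [346.0, 138.0], [295.0, 138.0]]
top hold_down [(array([-0.0042, -0.0024,  0.0708]), 0.77)]
top hold_down_grip [(array([-0.0008,  0.0003,  0.1057]), 0.93)]
top motor_handp
[... 1058 characters left out ...]
-0.0018,  0.0714]), 0.56)]
scene hold_down_grip [(array([-0.0026,  0.0002,  0.1097]), 0.64), (array([0.0018, 0.0291, 0.0494]), 0.16)]
scene motor_handpiece [(array([-0.0065,  0.1763, -0.0013]), 0.91), (array([-0.17  , -0.2028,  0.0015]), 0.77), (array([-0.0342, -0.3311, -0.0016]), 0.69), (array([-0.0024,  0.0291,  0.0497]), 0.56)]
scene cradle_posts [(array([ 0.0005, -0.0006,  0.0022]), 0.74), (array([ 0.0002, -0.0007,  0.0732]), 0.71)]
scene cradle_home [(array([-0.0043,  0.0281,  0.0494]), 0.79), (array([ 0.174 , -0.0576, -0.0013]), 0.51)]
scene oil_bottle [([0.6909, 0.1062, -0.0013], 0.9)]
scene timer [([0.4027, 0.4073, 0.0037], 0.88)]
scene nylon_brush [([0.7022, 0.2026, -0.0003], 0.71)]
```

All three cameras agree that the plate is on the shoulders, the tail is at home and the bystanders have not moved.

```bash
python3 -c "
from cell import *
print(hand_in())"
```

```text
the job is handed in; nothing more can be done
None
```

I handed the job in at about 22 s of the 61 s allowed: the cameras show the handpiece home in the cradle, the hold-down plate down on both shoulders, and the bottle, timer and brush where they started. No verdict was returned, and I viewed 11 pictures, one over the limit of 10.

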